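# Load the turned leg into the sloping drilling jig

### The arm

A 7-joint arm with a two-finger parallel gripper is mounted at the origin on the work surface. World frame = base frame: x ahead of the robot, y to its left, z up, the work surface at z = 0. Lengths are in mm, angles in rad, forces in N, time in s.
With the tool pointing down it reaches from about 350 to 900 mm from the base axis. Payload 19.9 kg.
Tool frame: the origin (TCP) lies on the centre line of the jaws, within the pads' length; the fingertips stand 8 mm ahead of it and the grasp point (between the pads) lies 11 mm behind it (robot.finger_overhang is the distance from the TCP to the fingertips, in mm); z points along the fingers, x is the direction in which the jaws open and shut, and the axes are right-handed (so a half turn about z gives the same grasp; the last joint's range is limited). The gripper opens to 85 mm and grips with 20 to 120 N. Pads are 22 mm wide; open, the fingers measure 114 mm over their backs; the gripper's body (76 mm by 85 mm) begins 54 mm behind the grasp point. The pads swing forward as they close: fully open they stand 13 mm farther back than shut.
Start: joints at [1.24, 0.417, -0.01, 1.614, 0.005, 1.111, -0.053], TCP at [178.596, -598.92, 239.26] pointing down, gripper open.
Joint ranges: [-2.81, 2.81], [-0.39, 2.02], [-1.27, 1.25], [0.06, 2.57], [-1.19, 4.33], [0.19, 2], [-2.82, 2.82]. Speed limits (rad/s): [1.89, 1.89, 2.39, 2.39, 3.01, 3.01, 3.01].

### API

Orientations are given as a unit quaternion [w, x, y, z].
In Python, from workcell import robot, vision, job, find_in, place_of gives the robot as it stands. The module is installed in compiled form; this text tells all that it offers.
- The arm moves only by the tool arm_command, never from a script. Its arguments are lists of equal length, an entry for each row: "delta_pos": the shift along the tool's x, y, z normalised to -1 to 1, where 1 is 0.25 m, a list of three; "rotation": the turn, a rotation vector about the tool's x, y, z normalised to -1 to 1, where 1 is 30 degrees, a list of three. A call has 1 to 10 rows; each row is the pose to reach, as a shift and turn from the pose commanded when the call began, along the tool's axes at that moment; what a row does not reach only later rows make up. A row lasts 1/8 s, in which the tool goes at most 62.5 mm and 10.7 degrees, less where a joint would pass 70% of its speed; a pose out of reach is approached as far as the arm can. A call with a number of a shift or a turn outside -1 to 1 is refused whole. A call with a gripper value outside its range is refused whole. "gripper" is the opening, from 0 (shut) to 1 (fully open), set as the call begins (left out, the last holds). The fingers move at their own pace and stop on an object; "force" is the grip in N (left out, the last holds). Time passes only in rows, so rows that repeat a pose let the fingers close. It gives the time, the measured TCP pose, the force and the opening at its end, in the units of the state.
- robot.sense(): the state, without advancing time (a new reading comes with each control period).
- vision.get_image(name): name is "scene" or "top" or "wrist"; returns a dict with "frame" (400x640x3 uint8, red, green, blue), "z_map" (400x640 float32, mm along the optical axis (not along the pixel's ray), 0 where there is no reading), "mtx" (3x3 intrinsics, pixels), "position" and "orientation" of the camera in the world. Camera axes: x right, y down, z forward; pixel columns grow to the right and rows downward; lengths in mm; the calibration is good to about 2 mm. A picture is of the moment at which its call begins.
- job.sign_off(): hands the job in, once; it reports no verdict.
Trained networks look in a picture, given as the dict that the camera call returned (one of the last four; its "shot" number tells which), for a name from the list of things; names that differ only in an ending like _2 or _b are one class to them, and where a whole thing is asked for, a point or a joint stands for the part that bears it (a point fixed in the world has none). Each returns a list of dicts, best first, with "confidence" (0 to 1); they miss things now and then, are a little off and sometimes report something else, mostly with a low value. They report only what shows in the picture. A call takes as long as a camera call. They do not tell look-alikes from the thing itself.
- find_in(name, picture): "at" ([x, y, z] in mm, in world coordinates, good to about 4 mm: the middle of the surface that is visible of it).
- place_of(name, picture): "at" ([x, y, z] in mm, in world coordinates, good to about 4 mm: a listed point, or the origin of a listed thing).
The state is a dict: "clock": time; "qpos": joint angles; "dq": joint speeds; "joint_efforts": joint torques, N m; "tool_pos": TCP position; "tcp_rot": TCP orientation; "contact_force": force on the tool from outside, world axes, zero at the start; "moment": the same for the moment, N m; "gripper_width": finger opening in mm.
Only numpy, scipy, OpenCV 4.12 (cv2) and the standard library are available. Lean on these libraries where they do the work, as an engineer would, in place of code of your own. Each camera call takes 0.05 s, during which the arm holds its last target. There are 200 camera calls.

### The job

Load the tall turned wooden leg into the drilling jig: pick it up from where it stands, lay it on its side in the sloping V-trough with its spigot end uphill, and slide it down under the steel bridge until its foot rests against the end stop, then let go. Do not let it topple or lie on the bench, set it down gently rather than dropping it, and leave all the other things where they are.

Things in the scene. Friction and masses are not known exactly. Their poses are not given: they have to be found in the camera images.
- leg: the leg: turned pale wood, upright on the bench. 192 mm tall: body 170 mm long, 50 mm diameter (waist of 40 mm diameter from 62 to 93 mm above the foot), then a spigot 28 mm diameter, 22 mm long on top. 0.17 to 0.35 kg. The tallest of three turned pieces standing together, whose places are swapped. Origin: centre of its foot's underside; z along its axis to the spigot
- leg_tip (a point): centre of the flat end of the leg's spigot, 192 mm from the foot along the leg's axis
- jig: drilling jig, fixed to the bench: plywood base 150 x 310 x 18 mm carrying the sloping trough. Origin under the base's centre, z up, y horizontal towards the trough's low end, x across
- trough: the jig's V-trough, two wooden boards at right angles, 280 mm long, sloping 15 degrees. Origin on the V's bottom line at the end stop's face, 50 mm above the bench; y down the slope (trough: y = 0 to -280 mm), z normal to the slope, x across. Lips at z = 22.5, x = +-22.5 mm, boards out to x = +-30. A lying leg's axis is at x = 0, z = 35.4 mm
- stop (a point): on the end stop's face (faces uphill), where the centre of the foot should come: trough frame 0, 0, 35.4 mm. The stop is a plywood plate 80 mm wide, 14 mm thick, up to z = 55 mm in the trough's frame. A leg in the trough stays where it is laid and needs a push of up to 6 N to slide
- bridge (a point): centre of the underside of the dark steel bridge across the trough, in the trough's frame at 0, -65, 75 mm: 15 mm above a lying leg. Bridge 40 mm long (y = -45 to -85), 12 mm thick, 100 mm wide, its legs at x = +-38 to +-50 mm; a steel drill bush stands 10 mm up from its top
- short_foot: short turned wooden foot standing upright, 50 mm diameter, 98 mm tall with a 28 mm spigot on top: same wood as the leg but only half its height; origin at the centre of its underside; not to be moved
- finial: turned wooden finial standing upright, 60 mm round base, thin neck, bulb on top, 98 mm tall; origin under its centre; not to be moved
- bowl: dark wooden bowl, 130 mm across, 50 mm high; origin under its centre; not to be moved
- sanding_block: cork block 70 x 110 x 35 mm; origin under its centre; not to be moved
- screwdriver: screwdriver lying on the bench; not to be moved
- glue: white glue bottle, 60 mm diameter, 150 mm tall; origin under its centre; not to be moved
- tin: steel tin, 84 mm diameter, 70 mm tall; origin under its centre; not to be moved
There are look-alikes about, which are no part of the job. What is shaped like the leg but green or turquoise is not meant.

How it is judged (in metres and radians):
At the end, for the whole second after the job is handed in: The leg lies at rest and released in the V-trough, its axis along the trough within 0.06 rad and seated within 6 to 7 mm of its resting line, spigot end uphill, its foot no more than 6 mm from the end stop (y of leg in the frame of trough above -0.006 m and x of leg in the frame of trough between -0.006 and 0.006 m and z of leg in the frame of trough between 0.028 and 0.042 m and angle between the z axis of leg and the y axis of trough, either way round below 0.06 rad and y of leg_tip in the frame of trough below -0.17 m and linear speed of leg below 0.02 m/s and contact force between leg and the arm below 0.1 N and contact force between leg and the fingers below 0.1 N); the robot touches nothing.
It fails at once if the leg toppled or laid down on the bench (angle between leg's own z axis and vertical above 1 rad and height (world z) of leg_tip below 0.06 m).
It fails at once if the leg banged or forced into the jig (over 70 N between leg and jig) (contact force between leg and jig above 70 N).
It fails at once if the leg dropped (it moves faster than 0.5 m/s while no finger holds it: a fall of some 20 mm) (linear speed of leg above 0.5 m/s and contact force between leg and the fingers below 0.1 N).
It fails at once if another thing on the bench moved by more than 20 mm (distance of any of short_foot, finial, bowl, sanding_block, screwdriver, glue, tin from where it was at the start of the episode above 0.02 m).
It also fails if it takes over 48 s, if anything falls off the work surface, if the arm or the gripper's body presses on something with over 40 N, if the wrist force passes 120 N, or if a joint passes its speed limit or range.

## Working session

There is one attempt and no reset: what is moved stays moved. The work goes in short steps, Python scripts to look and compute and a tool call to move; the robot and the scene stay as the last step left them, time stands still between calls to the robot, and variables do not carry over. Pictures are saved under pics/ and viewed, about 8 in all and at most 12, crops included, and the job is handed in when it is done.

Besides the shell and the picture viewer there is one more tool, called as name(argument=value, ...), one argument or row to a line, values as JSON. arm_command: Moves the arm, as the interface text tells. Scaled input: -1 to 1 covers 0.25 m each way for a shift and 30 degrees each way for a turn. Its arguments: {"type":"object","properties":{"delta_pos":{"type":"array","items":{"type":"array","items":{"type":"number"}}},"rotation":{"type":"array","items":{"type":"array","items":{"type":"number"}}},"gripper":{"type":"number"},"force":{"type":"number"}},"required":["delta_pos","rotation"]}

```bash
mkdir -p pics; cat > h.py <<'E'
import numpy as np, cv2
from scipy.spatial.transform import Rotation as R
from workcell import robot, vision, job, find_in, place_of
def rot(q): return R.from_quat([q[1],q[2],q[3],q[0]])
def save(p,n): cv2.imwrite('pics/'+n, p['frame'][:,:,::-1])
def cloud(p):
    z=p['z_map'].astype(float); v,u=np.mgrid[:400,:640]; K=p['mtx']
    c=np.stack([(u-K[0][2])/K[0][0]*z,(v-K[1][2])/K[1][1]*z,z],-1)
    w=c.reshape(-1,3)@rot(p['orientation']).as_matrix().T+np.array(p['position'])
    w[z.ravel()<=0]=np.nan
    return w.reshape(400,640,3)
def proj(p,x):
    c=rot(p['orientation']).inv().apply(np.array(x)-p['position']); K=np.array(p['mtx'])
    return (K@c/c[2])[:2].round()
E
python3 - <<'E'
from h import *
s=robot.sense(); print(s)
ims=[]
for n in ('scene','top'):
    p=vision.get_image(n); ims.append(p['frame'])
    save(p,n+'0.png'); print(n,np.round(p['position']),np.round(p['orientation'],3))
    for t in ('leg','leg_tip','jig','trough','stop','bridge','short_foot','finial','bowl','sanding_block','screwdriver','glue','tin'):
        print(t,[(np.round(d['at']).tolist(),round(d['confidence'],2),proj(p,d['at']).tolist()) for d in place_of(t,p)[:3]])
    np.savez(n+'0.npz',w=cloud(p),f=p['frame'])
E
```

```text
{'clock': 0.0, 'qpos': array([ 1.2394974 ,  0.41799892, -0.01031641,  1.6141637 ,  0.00472749,
        1.1107155 , -0.05297716]), 'dq': array([ 1.49347229e-05, -4.51833542e-04,  3.91508865e-04,  7.88640187e-04,
       -1.14071021e-03, -9.53531818e-04,  6.92622234e-04]), 'joint_efforts': array([ 6.94684222e-04, -8.64434266e+01,  6.79654665e-01, -4.34899056e+01,
        1.91350712e-02,  7.40362855e-03, -5.92650758e-05]), 'tool_pos': array([ 178.49365671, -598.61596989,  238.64905188]), 'tcp_rot': array([-3.30616497e-04,  8.01814266e-01, -5.97572995e-01, -5.37559810e-04]), 'contact_force': array([ 0.11522001,  0.38986363, -0.18388572]), 'moment': array([ 0.04561313, -0.0077249 , -0.03043612]), 'gripper_width': 85.44063888958749}
scene [1102. -819. 1060.] [-0.362  0.882  0.282 -0.111]
leg [([411.0, -202.0, -3.0], 0.96, [234.0, 229.0]), ([627.0, -198.0, -2.0], 0.86, [297.0, 264.0]), ([672.0, 30.0, -1.0], 0.81, [356.0, 219.0])]
leg_tip [([413.0, -197.0, 192.0], 0.92, [228.0, 178.0]), ([746.0, -186.0, 190.0], 0.89, [340.0, 235.0]), ([673.0, 33.0, 197.0], 0.82, [363.0, 168.0])]
jig [([485.0,
[... 967 characters left out ...]
, 159.0])]
jig [([490.0, 227.0, 1.0], 0.94, [216.0, 237.0])]
trough [([466.0, 352.0, 54.0], 0.62, [165.0, 246.0])]
stop [([492.0, -144.0, -1.0], 0.73, [351.0, 235.0]), ([461.0, 367.0, 82.0], 0.64, [156.0, 248.0])]
bridge [([470.0, 312.0, 141.0], 0.84, [170.0, 245.0])]
short_foot [([491.0, -143.0, -2.0], 0.88, [351.0, 235.0])]
finial [([494.0, -342.0, -1.0], 0.61, [424.0, 234.0]), ([740.0, 182.0, -0.0], 0.4, [234.0, 147.0])]
bowl [([730.0, -338.0, -1.0], 0.97, [420.0, 149.0])]
sanding_block [([369.0, -87.0, 3.0], 0.71, [331.0, 281.0])]
screwdriver [([657.0, -93.0, -2.0], 0.86, [333.0, 176.0])]
glue [([369.0, -88.0, 3.0], 0.42, [332.0, 281.0])]
tin [([742.0, 182.0, 2.0], 0.85, [233.0, 146.0])]
```

```bash
python3 - <<'E'
from h import *
a=cv2.imread('pics/scene0.png'); 
cv2.imwrite('pics/crop0.png',cv2.resize(a[60:360,170:450],None,fx=2,fy=2,interpolation=cv2.INTER_CUBIC)[:600])
b=cv2.imread('pics/top0.png'); cv2.imwrite('pics/top0b.png',cv2.resize(b[80:330,100:500],None,fx=2,fy=2,interpolation=cv2.INTER_CUBIC))
E
```

```text
(no output)
```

View pics/crop0.png

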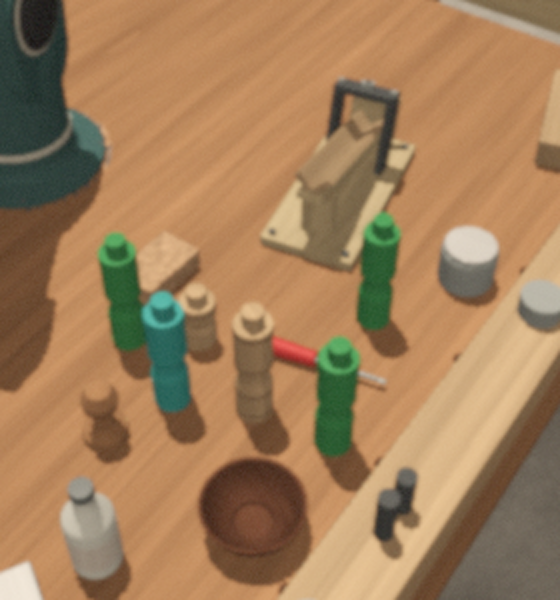

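View pics/top0b.png

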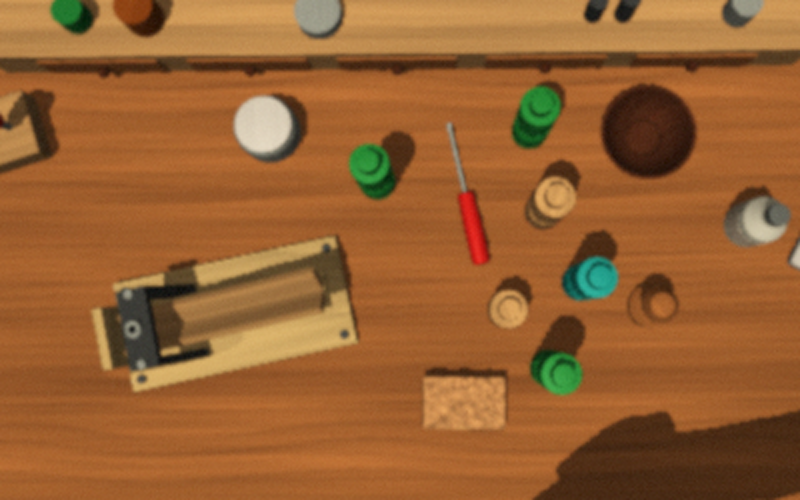

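Pale, full-height leg: scene-crop (253,365), world about (627,-197). The green ones at crop (122,290), (378,270), (336,395) and the turquoise one at (167,350) are decoys by colour. The pale piece at (200,318) is half height, so it is the short foot. The jig's low end and bridge are at +y. Next I refine the leg centre and jig heading from depth.

```bash
python3 - <<'E'
from h import *
d=np.load('top0.npz'); w=d['w']
for n in('top0','scene0'):
    w_=np.load(n+'.npz')['w']; P=w_.reshape(-1,3)
    m=(np.hypot(P[:,0]-628,P[:,1]+197)<45)
    for lo,hi in((182,200),(160,176),(-1,150)):
        q=P[m&(P[:,2]>lo)&(P[:,2]<hi)]
        if len(q): print(n,'leg',lo,len(q),q.mean(0).round(1),((q.max(0)+q.min(0))/2).round(1))
    j=(abs(P[:,0]-488)<140)&(abs(P[:,1]-225)<210)
    for lo,hi in((12,24),(12,300)):
        q=P[j&(P[:,2]>lo)&(P[:,2]<hi)]
        r=cv2.minAreaRect(q[:,:2].astype(np.float32)); print(n,'base',lo,r)
    q=P[j&(P[:,1]>260)&(P[:,2]>120)]; print('bridge z',np.percentile(q[:,2],[5,25,50,75,95]).round(), cv2.minAreaRect(q[:,:2].astype(np.float32)))
E
```

```text
top0 leg 182 114 [ 626.9 -198.7  191.2] [ 627.5 -199.   190. ]
top0 leg 160 217 [ 625.6 -197.2  169.1] [ 626.8 -198.4  168. ]
top0 leg -1 341 [ 617.6 -186.8   30.4] [ 628.4 -196.6   74.1]
top0 base 12 ((490.84698486328125, 222.07003784179688), (150.1166534423828, 310.9849853515625), 11.871663093566895)
top0 base 12 ((490.0757141113281, 225.7390899658203), (150.1166534423828, 318.4834899902344), 11.871663093566895)
bridge z [137. 147. 151. 154. 159.] ((472.01513671875, 310.3430480957031), (99.89288330078125, 49.25580978393555), 12.532456398010254)
scene0 leg 182 113 [ 630.3 -200.2  191.6] [ 629.3 -198.4  189.4]
scene0 leg 160 211 [ 635.1 -205.8  170. ] [ 628.4 -198.8  167.8]
scene0 leg -1 1024 [ 637.9 -210.5   53.2] [ 628.1 -197.3   74.5]
scene0 base 12 ((492.73583984375, 223.74972534179688), (151.37709045410156, 317.009765625), 11.578526496887207)
scene0 base 12 ((492.73583984375, 223.74972534179688), (151.37709045410156, 317.009765625), 11.578526496887207)
bridge z [124. 144. 152. 156. 160.] ((474.95941162109375, 309.0506591796875), (101.3781509399414, 55.19809341430664), 10.824271202087402)
```

arm_command(
  delta_pos=[
    [0, 0, -0.25],
    [0, 0, -0.5],
    [0, 0, -0.7],
  ],
  rotation=[
    [0, 0, 0],
    [0, 0, 0],
    [0, 0, 0],
  ],
  gripper=1,
  force=45,
)

```text
clock: 1.78
tool_pos: [178.6, -598.9, 417.1]
tcp_rot: [0.0, 0.802, -0.598, 0.001]
contact_force: [-0.7, 0.2, -0.6]
gripper_width: 85.1
```

```bash
cat >> h.py <<'E'
Y=np.radians(11.7); d=np.array([-np.sin(Y),np.cos(Y),0]); hh=-d; xt=np.array([np.cos(Y),np.sin(Y),0])
LEG=np.array([627.5,-198,0]); ORG=np.array([463.9,353,50])
def toolR(theta):  # theta = deg below horizontal
    t=np.radians(theta); z=np.cos(t)*hh-np.array([0,0,np.sin(t)])
    return R.from_matrix(np.stack([xt,np.cross(z,xt),z],1))
s15,c15=np.sin(np.radians(15)),np.cos(np.radians(15))
TR=np.stack([xt,c15*d-np.array([0,0,s15]),s15*d+np.array([0,0,c15])],1)
def trough(p): return ORG+TR@np.array(p)
def plan(pos,Rt,n=1,s=None):
    s=s or robot.sense(); p0,R0=np.array(s['tool_pos']),rot(s['tcp_rot'])
    rv=(R0.inv()*Rt).as_rotvec(); 
    print('qpos',np.round(s['qpos'],2),'rot deg',np.degrees(rv).round(1),'dist',np.round(np.linalg.norm(pos-p0)))
    for i in range(n):
        a=R0*R.from_rotvec(rv*i/n)
        print('call',i,'dp',(a.inv().apply(np.array(pos)-p0)/n/250).round(3),'rot',(np.degrees(rv)/n/30).round(3))
E
python3 - <<'E'
from h import *
plan([575,0,400],toolR(90),3)
E
```

```text
qpos [ 1.23  0.32 -0.    1.36  0.    1.46 -0.05] rot deg [  0.1  -0.1 -85.1] dist 718.0
call 0 dp [-0.614 -0.735  0.022] rot [ 0.001 -0.001 -0.946]
call 1 dp [-0.191 -0.938  0.022] rot [ 0.001 -0.001 -0.946]
call 2 dp [ 0.277 -0.917  0.023] rot [ 0.001 -0.001 -0.946]
```

arm_command(
  delta_pos=[
    [-0.15, -0.18, 0],
    [-0.3, -0.36, 0],
    [-0.46, -0.55, 0],
    [-0.61, -0.735, 0],
  ],
  rotation=[
    [0, 0, -0.24],
    [0, 0, -0.48],
    [0, 0, -0.71],
    [0, 0, -0.946],
  ],
)

```text
clock: 2.28
tool_pos: [311.9, -398.4, 414.5]
tcp_rot: [0.0, 0.925, -0.381, 0.0]
contact_force: [2.3, 0.0, 0.1]
gripper_width: 85.6
```

arm_command(
  delta_pos=[
    [-0.05, -0.23, 0],
    [-0.1, -0.47, 0],
    [-0.14, -0.7, 0],
    [-0.19, -0.938, 0],
  ],
  rotation=[
    [0, 0, -0.24],
    [0, 0, -0.48],
    [0, 0, -0.71],
    [0, 0, -0.946],
  ],
)

```text
clock: 2.78
tool_pos: [444.1, -199.3, 414.5]
tcp_rot: [0.0, 0.99, -0.143, 0.0]
contact_force: [1.1, -0.4, 1.0]
gripper_width: 85.4
```

arm_command(
  delta_pos=[
    [0.07, -0.23, 0],
    [0.14, -0.46, 0],
    [0.21, -0.69, 0],
    [0.277, -0.917, 0.02],
    [0.277, -0.917, 0.02],
  ],
  rotation=[
    [0, 0, -0.24],
    [0, 0, -0.48],
    [0, 0, -0.71],
    [0, 0, -0.946],
    [0, 0, -0.946],
  ],
)

```text
clock: 3.4
tool_pos: [576.2, 3.2, 408.3]
tcp_rot: [-0.001, 0.994, 0.106, -0.001]
contact_force: [-0.2, -1.0, 0.7]
gripper_width: 85.4
```

```bash
python3 - <<'E'
from h import *
pos=LEG+[0,0,145]-150*toolR(20).as_matrix()[:,2]; print(pos)
plan(pos,toolR(20),3)
E
```

```text
[598.91634124 -59.97473261 196.3030215 ]
qpos [ 0.46  0.28 -0.66  1.48  0.17  1.44  0.01] rot deg [-70.1  -0.3   0.5] dist 222.0
call 0 dp [0.012 0.089 0.282] rot [-0.779 -0.003  0.005]
call 1 dp [ 0.013 -0.03   0.295] rot [-0.779 -0.003  0.005]
call 2 dp [ 0.013 -0.145  0.259] rot [-0.779 -0.003  0.005]
```

arm_command(
  delta_pos=[
    [0, 0, 0],
    [0, 0, 0],
    [0, 0, 0],
  ],
  rotation=[
    [-0.3, 0, 0],
    [-0.55, 0, 0],
    [-0.78, 0, 0],
  ],
)

```text
clock: 3.78
tool_pos: [575.3, -1.6, 409.9]
tcp_rot: [0.204, 0.974, 0.1, 0.021]
contact_force: [0.3, -1.3, -0.2]
gripper_width: 85.3
```

arm_command(
  delta_pos=[
    [0, 0, 0],
    [0, 0, 0],
    [0, 0, 0],
    [0, 0, 0],
  ],
  rotation=[
    [-0.3, 0, 0],
    [-0.55, 0, 0],
    [-0.78, 0, 0],
    [-0.78, 0, 0],
  ],
)

```text
clock: 4.28
tool_pos: [575.0, -0.4, 408.3]
tcp_rot: [0.395, 0.913, 0.095, 0.04]
contact_force: [0.2, 0.1, 0.5]
gripper_width: 85.3
```

```bash
python3 - <<'E'
from h import *
pos=LEG+[0,0,145]-150*toolR(20).as_matrix()[:,2]
plan(pos,toolR(20),1)
E
```

```text
qpos [ 0.05  0.31 -0.61  1.64  0.93  1.62 -0.5 ] rot deg [-23.2  -0.1   0.2] dist 222.0
call 0 dp [ 0.047 -0.445  0.765] rot [-0.774 -0.002  0.006]
```

arm_command(
  delta_pos=[
    [0.01, -0.11, 0.19],
    [0.02, -0.22, 0.38],
    [0.035, -0.33, 0.57],
    [0.047, -0.445, 0.765],
    [0.047, -0.445, 0.765],
    [0.047, -0.445, 0.765],
  ],
  rotation=[
    [-0.2, 0, 0],
    [-0.4, 0, 0],
    [-0.6, 0, 0],
    [-0.774, 0, 0],
    [-0.774, 0, 0],
    [-0.774, 0, 0],
  ],
)

```text
clock: 5.03
tool_pos: [600.4, -60.5, 200.0]
tcp_rot: [0.569, 0.816, 0.082, 0.059]
contact_force: [0.9, -0.2, 1.4]
gripper_width: 85.8
```

```bash
python3 - <<'E'
from h import *
pos=LEG+[0,0,145]-3*toolR(20).as_matrix()[:,2]; print(pos)
plan(pos,toolR(20),1)
p=vision.get_image('wrist'); save(p,'wrist1.png')
w=cloud(p).reshape(-1,3); m=(np.hypot(w[:,0]-627,w[:,1]+198)<45)
for lo,hi in((150,168),(180,200),(105,150)):
    q=w[m&(w[:,2]>lo)&(w[:,2]<hi)]
    if len(q)>20:
        # circle fit, known radius
        from scipy.optimize import least_squares
        r=14 if lo==180 else 25
        f=least_squares(lambda c:np.hypot(q[:,0]-c[0],q[:,1]-c[1])-r,[627,-198],loss='soft_l1'); print(lo,len(q),f.x.round(1),f.cost/len(q))
print([(np.round(x['at'],1),x['confidence']) for x in place_of('leg',p)[:2]],[(np.round(x['at'],1),x['confidence']) for x in place_of('leg_tip',p)[:2]])
E
```

```text
[ 626.92832682 -195.23949465  146.02606043]
qpos [-0.1   0.71 -0.43  1.84  1.35  1.63 -1.01] rot deg [-0.2  0.  -0.2] dist 148.0
call 0 dp [-0.005 -0.013  0.59 ] rot [-0.005  0.    -0.006]
150 894 [ 627.5 -197.7] 0.14416756717312126
180 332 [ 627.5 -197.7] 0.13591243554040527
105 2215 [ 627.5 -197.7] 0.13482309817308058
[(array([ 6.288e+02, -2.033e+02,  2.000e-01]), 0.9), (array([ 4.106e+02, -2.031e+02, -2.000e-01]), 0.82)] [(array([ 528.6, -246.4,  192.2]), 0.94), (array([ 627.7, -196.4,  193.9]), 0.82)]
```

View pics/wrist1.png

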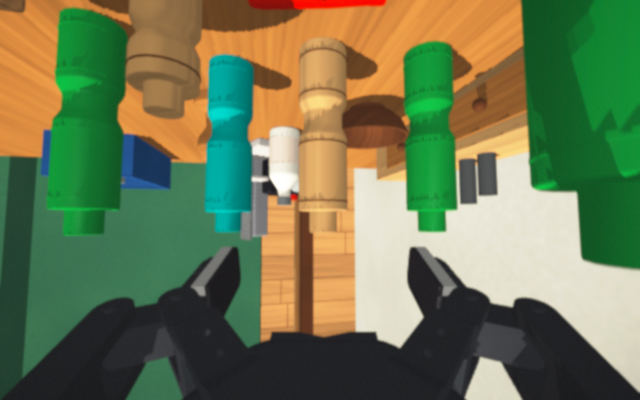

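Wrist view is inverted: pale leg centred between the fingers at (323,130), turquoise at (230,140) and green at (430,140) clear of the jaws. Circle fit gives (627.5,-197.7). Advancing and gripping.

arm_command(
  delta_pos=[
    [0, 0, 0.15],
    [0, -0.006, 0.3],
    [-0.003, -0.01, 0.42],
    [-0.005, -0.013, 0.52],
    [-0.005, -0.013, 0.59],
    [-0.005, -0.013, 0.59],
    [-0.005, -0.013, 0.59],
  ],
  rotation=[
    [0, 0, 0],
    [0, 0, 0],
    [0, 0, 0],
    [0, 0, 0],
    [0, 0, 0],
    [0, 0, 0],
    [0, 0, 0],
  ],
)

```text
clock: 6.05
tool_pos: [626.8, -194.4, 144.1]
tcp_rot: [0.57, 0.815, 0.084, 0.059]
contact_force: [-0.7, 0.7, -0.7]
gripper_width: 85.6
```

arm_command(
  delta_pos=[
    [0, 0, 0],
    [0, 0, 0],
    [0, 0, 0],
    [0, 0, 0],
    [0, 0, 0],
    [0, 0, 0],
    [0, 0, 0],
    [0, 0, 0],
  ],
  rotation=[
    [0, 0, 0],
    [0, 0, 0],
    [0, 0, 0],
    [0, 0, 0],
    [0, 0, 0],
    [0, 0, 0],
    [0, 0, 0],
    [0, 0, 0],
  ],
  gripper=0,
  force=50,
)

```text
clock: 7.05
tool_pos: [626.7, -195.4, 144.1]
tcp_rot: [0.571, 0.815, 0.084, 0.059]
contact_force: [0.6, 1.1, 6.0]
gripper_width: 48.3
```

arm_command(
  delta_pos=[
    [0, 0.05, -0.019],
    [0, 0.15, -0.056],
    [0, 0.3, -0.11],
    [0, 0.45, -0.168],
    [0, 0.6, -0.223],
    [0, 0.75, -0.28],
    [0, 0.84, -0.313],
    [0, 0.84, -0.313],
  ],
  rotation=[
    [0, 0, 0],
    [0, 0, 0],
    [0, 0, 0],
    [0, 0, 0],
    [0, 0, 0],
    [0, 0, 0],
    [0, 0, 0],
    [0, 0, 0],
  ],
)

```text
clock: 8.05
tool_pos: [626.0, -193.7, 369.8]
tcp_rot: [0.571, 0.815, 0.083, 0.06]
contact_force: [0.3, 0.9, -3.6]
gripper_width: 48.1
```

```bash
python3 - <<'E'
from h import *
p=vision.get_image('wrist'); save(p,'wrist2.png')
s=robot.sense(); print(s['contact_force'],s['moment'],s['gripper_width'])
w=cloud(p); Rt=rot(s['tcp_rot']); l=Rt.inv().apply((w-np.array(s['tool_pos'])).reshape(-1,3))
# leg surface in tool frame: narrow region about the jaws, body ends by y
m=(abs(l[:,0])<35)&(abs(l[:,2])<90)&(l[:,1]>-170)&(l[:,1]<70)
q=l[m]; print(m.sum())
for y in range(-160,60,20):
    k=q[(q[:,1]>y)&(q[:,1]<y+20)]
    if len(k)>10: print(y,len(k),k.min(0).round(),k.max(0).round())
# final pose: TCP so that leg seated; tip at s=192
plan(trough([0,-110-145,35.4+60]),toolR(95),3)
E
```

```text
[ 0.12184054 -0.20985791 -4.0267169 ] [1.63763209 0.31198431 0.02783285] 48.2210307535397
48742
-140 1074 [ -24. -132.   20.] [  26. -120.   47.]
-120 3671 [ -23. -120.   13.] [  24. -100.   39.]
-100 3815 [ -25. -100.    6.] [ 26. -80.  34.]
-80 3360 [-24. -80.   3.] [ 25. -60.  31.]
-60 3753 [-23. -60. -10.] [ 24. -40.  23.]
-40 4153 [-24. -40. -17.] [ 25. -20.  14.]
-20 23351 [-35. -20. -90.] [35. -0.  2.]
0 4845 [-26.   0. -35.] [26. 20. -2.]
20 720 [-24.  20. -24.] [24. 38. -9.]
qpos [ 0.11  0.43 -0.39  1.8   1.39  1.49 -0.63] rot deg [75.  -0.1  0. ] dist 385.0
call 0 dp [-0.063 -0.358 -0.361] rot [ 0.833 -0.001  0.   ]
call 1 dp [-0.063 -0.478 -0.176] rot [ 0.833 -0.001  0.   ]
call 2 dp [-0.064 -0.507  0.042] rot [ 0.833 -0.001  0.   ]
```

View pics/wrist2.png

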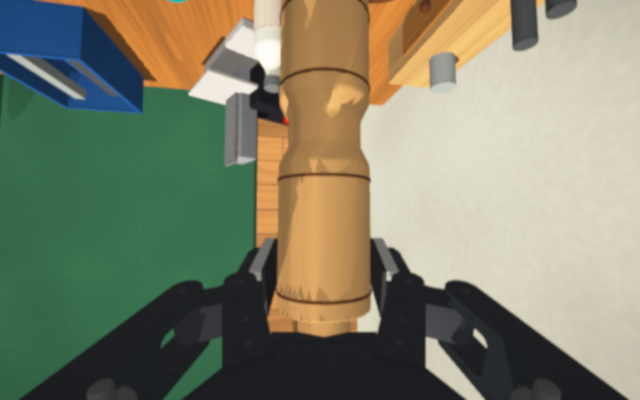

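```bash
cat >> h.py <<'E'
from scipy.optimize import least_squares
def legfit(p,s):
    """leg axis in tool frame: point (y=0), direction; foot distance unknown here"""
    w=cloud(p); l=rot(s['tcp_rot']).inv().apply((w-np.array(s['tool_pos'])).reshape(-1,3))
    q=l[(abs(l[:,0])<20)&(l[:,2]>-35)&(l[:,2]<60)&(l[:,1]>-175)&(l[:,1]<45)]
    def dist(c,q):
        u=np.array([c[2],1,c[3]]);u/=np.linalg.norm(u); r=q-[c[0],0,c[1]]
        return np.linalg.norm(r-np.outer(r@u,u),axis=1),r@u
    c=np.array([0,3,0,-np.tan(np.radians(20))])
    for _ in range(4):
        D,t=dist(c,q); foot=-145/np.cos(np.radians(20))
        k=(abs(D-25)<6)&((t<-95)|((t>-40)&(t<20)))
        c=least_squares(lambda c:dist(c,q[k])[0]-25,c,loss='soft_l1').x
    D,t=dist(c,q); k=abs(D-25)<4
    u=np.array([c[2],1,c[3]]);u/=np.linalg.norm(u)
    print('axis pt',c[:2].round(2),'dir',u.round(4),'tilt deg',np.degrees(np.arctan2(-u[2],u[1])).round(2),'yaw deg',np.degrees(u[0]).round(2),'t range',np.percentile(t[k],[.3,99.7]).round(1),'rms',np.std(D[k]).round(2))
    return c,u,t[k]
E
python3 - <<'E'
from h import *
p=vision.get_image('wrist'); s=robot.sense()
c,u,t=legfit(p,s); print('world dir',rot(s['tcp_rot']).apply(u).round(3)); h,e=np.histogram(t,bins=np.arange(-170,50,10)); print(dict(zip(e,h)))
E
```

```text
axis pt [-0.21  3.74] dir [-0.0056  0.9405 -0.3398] tilt deg 19.87 yaw deg -0.32 t range [-127.7   27. ] rms 0.94
world dir [-0.004 -0.004  1.   ]
{np.int64(-170): np.int64(0), np.int64(-160): np.int64(0), np.int64(-150): np.int64(0), np.int64(-140): np.int64(7), np.int64(-130): np.int64(914), np.int64(-120): np.int64(1525), np.int64(-110): np.int64(1547), np.int64(-100): np.int64(1523), np.int64(-90): np.int64(1720), np.int64(-80): np.int64(1189), np.int64(-70): np.int64(59), np.int64(-60): np.int64(702), np.int64(-50): np.int64(1593), np.int64(-40): np.int64(1723), np.int64(-30): np.int64(1738), np.int64(-20): np.int64(1755), np.int64(-10): np.int64(1771), np.int64(0): np.int64(1826), np.int64(10): np.int64(1837), np.int64(20): np.int64(1359), np.int64(30): np.int64(0)}
```

```bash
cat >> h.py <<'E'
def tcp(f,lift,th=94.9,s0=142.5,off=3.74,x=0):
    return trough([x,f-s0,35.4+lift])-toolR(th).apply([-0.2,0,off])
E
python3 - <<'E'
from h import *
print(tcp(-110,100),tcp(-110,0),tcp(-2,0)); plan(tcp(-110,100),toolR(94.9),3)
E
```

```text
[506.51319402 148.21492434 249.86449718] [511.76171544 122.87077306 153.27191455] [490.60694697 225.02328613 125.31945768]
qpos [ 0.11  0.43 -0.39  1.8   1.39  1.49 -0.63] rot deg [74.9  0.   0.1] dist 381.0
call 0 dp [-0.063 -0.311 -0.396] rot [0.832 0.    0.001]
call 1 dp [-0.063 -0.449 -0.228] rot [0.832 0.    0.001]
call 2 dp [-0.063 -0.503 -0.017] rot [0.832 0.    0.001]
```

arm_command(
  delta_pos=[
    [-0.01, -0.07, -0.09],
    [-0.03, -0.15, -0.19],
    [-0.045, -0.23, -0.29],
    [-0.063, -0.311, -0.396],
  ],
  rotation=[
    [0.2, 0, 0],
    [0.41, 0, 0],
    [0.62, 0, 0],
    [0.832, 0, 0],
  ],
)

```text
clock: 8.65
tool_pos: [585.6, -78.8, 326.8]
tcp_rot: [0.379, 0.92, 0.095, 0.038]
contact_force: [-0.8, -0.6, -2.9]
gripper_width: 48.1
```

arm_command(
  delta_pos=[
    [-0.015, -0.11, -0.057],
    [-0.03, -0.225, -0.114],
    [-0.045, -0.335, -0.17],
    [-0.063, -0.449, -0.228],
  ],
  rotation=[
    [0.2, 0, 0],
    [0.41, 0, 0],
    [0.62, 0, 0],
    [0.832, 0, 0],
  ],
)

```text
clock: 9.15
tool_pos: [545.8, 34.8, 287.9]
tcp_rot: [0.172, 0.98, 0.101, 0.016]
contact_force: [-0.0, -0.3, -2.8]
gripper_width: 48.0
```

arm_command(
  delta_pos=[
    [-0.015, -0.125, 0],
    [-0.03, -0.25, -0.01],
    [-0.045, -0.375, -0.015],
    [-0.063, -0.503, -0.017],
    [-0.063, -0.503, -0.017],
    [-0.063, -0.503, -0.017],
  ],
  rotation=[
    [0.2, 0, 0],
    [0.41, 0, 0],
    [0.62, 0, 0],
    [0.832, 0, 0],
    [0.832, 0, 0],
    [0.832, 0, 0],
  ],
)

```text
clock: 9.9
tool_pos: [507.0, 146.9, 250.0]
tcp_rot: [-0.041, 0.994, 0.102, -0.005]
contact_force: [0.1, -0.7, -3.2]
gripper_width: 47.9
```

```bash
python3 - <<'E'
from h import *
plan(tcp(-110,30),toolR(94.9))
s=robot.sense(); print(s['tool_pos'],s['contact_force'])
ps={n:vision.get_image(n) for n in('wrist','scene','top')}
for n in ps: save(ps[n],n+'3.png'); np.savez(n+'3.npz',w=cloud(ps[n]))
legfit(ps['wrist'],s)
a=ps['scene']['frame'][50:200,260:460,::-1]; b=ps['top']['frame'][160:310,120:320,::-1]; c=ps['wrist']['frame'][:,:,::-1]
A=np.hstack([cv2.resize(x,(400,300),interpolation=cv2.INTER_CUBIC) for x in(a,b)])
cv2.imwrite('pics/m3.png',np.vstack([A,np.hstack([cv2.resize(c,(400,250)),np.zeros((250,400,3),np.uint8)])]))
for t in('stop','bridge','trough'):
  for n in ps: print(t,n,[(np.round(x['at'],1).tolist(),round(x['confidence'],2)) for x in place_of(t,ps[n])[:1]])
print('mine stop',trough([0,0,35.4]),'bridge',trough([0,-65,75]),ORG)
E
```

```text
qpos [ 0.34  0.31 -0.76  1.83  0.15  1.08 -0.26] rot deg [0.2 0.1 0. ] dist 70.0
call 0 dp [-0.001  0.089  0.264] rot [0.006 0.002 0.001]
[507.00147474 146.92883043 249.95104515] [ 0.10682875 -0.73706559 -3.23906518]
axis pt [-0.24  4.71] dir [-0.0034  0.9343 -0.3564] tilt deg 20.88 yaw deg -0.2 t range [-129.6   26.7] rms 0.92
stop wrist []
stop scene [([463.6, 361.2, 85.3], 0.95)]
stop top [([458.3, 362.5, 80.0], 0.88)]
bridge wrist []
bridge scene [([470.0, 315.3, 139.6], 0.95)]
bridge top [([474.2, 315.1, 141.3], 0.87)]
trough wrist []
trough scene [([460.8, 352.4, 49.1], 0.69)]
trough top [([465.8, 351.4, 51.6], 0.62)]
mine stop [462.04202342 361.97182955  84.19377425] bridge [472.69564552 310.5274343  139.2676749 ] [463.9 353.   50. ]
```

View pics/m3.png

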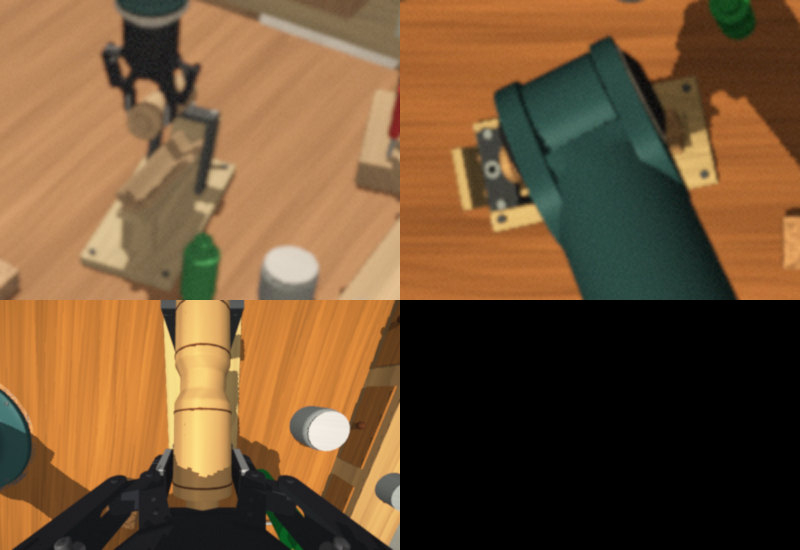

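Leg held, spigot end toward the viewer/uphill, over the trough before the bridge (bridge at crop (200,115)); wrist view shows it aligned with the jig. Lowering.

arm_command(
  delta_pos=[
    [-0.001, 0.02, 0.1],
    [-0.001, 0.06, 0.2],
    [-0.001, 0.089, 0.264],
    [-0.001, 0.1, 0.31],
    [-0.001, 0.108, 0.34],
    [-0.001, 0.108, 0.34],
    [-0.001, 0.108, 0.34],
  ],
  rotation=[
    [0.01, 0, 0],
    [0.02, 0, 0],
    [0.03, 0, 0],
    [0.03, 0, 0],
    [0.03, 0, 0],
    [0.03, 0, 0],
    [0.03, 0, 0],
  ],
)

```text
clock: 11.38
tool_pos: [510.9, 128.9, 163.8]
tcp_rot: [-0.05, 0.993, 0.102, -0.005]
contact_force: [-0.2, 0.4, -1.9]
gripper_width: 48.2
```

```bash
python3 - <<'E'
from h import *
plan(tcp(-110,5),toolR(95.7)); plan(tcp(-110,0),toolR(95.7))
p=vision.get_image('wrist'); s=robot.sense(); print(s['tool_pos'],s['contact_force'])
c,u,_=legfit(p,s); Rt=rot(s['tcp_rot'])
wu=TR.T@Rt.apply(u); a=TR.T@(np.array(s['tool_pos'])+Rt.apply([c[0],0,c[1]])-ORG)
print('leg dir in trough',wu.round(3),'axis pt',a.round(1),'foot',(a-wu*142.5).round(1))
w=(cloud(p).reshape(-1,3)-ORG)@TR
# boards / lips in the trough frame
for lo in range(-280,-0,40):
    k=w[(w[:,1]>lo)&(w[:,1]<lo+40)&(abs(w[:,0])<34)&(w[:,2]>5)&(w[:,2]<30)]
    if len(k)>20: print(lo,len(k),'x',k[:,0].min().round(1),k[:,0].max().round(1),'ztop',np.percentile(k[:,2],[50,90]).round(1))
k=w[(w[:,1]>-110)&(w[:,1]<-30)&(w[:,2]>70)&(w[:,2]<92)&(abs(w[:,0])<70)];
if len(k): print('bridge',len(k),k.min(0).round(1),k.max(0).round(1))
save(p,'wrist4.png')
E
```

```text
qpos [ 0.34  0.42 -0.72  1.91  0.22  0.9  -0.27] rot deg [-0.1 -0.   0.1] dist 7.0
call 0 dp [-0.001  0.021  0.021] rot [-0.002 -0.001  0.002]
qpos [ 0.34  0.42 -0.72  1.91  0.22  0.9  -0.27] rot deg [-0.1 -0.   0.1] dist 12.0
call 0 dp [-0.001  0.028  0.04 ] rot [-0.002 -0.001  0.002]
[510.86567579 128.82507445 163.81294849] [ 0.58077741 -0.26497256 -2.74506268]
axis pt [-0.26  4.73] dir [-0.0035  0.9344 -0.3561] tilt deg 20.86 yaw deg -0.2 t range [-129.4   26.6] rms 0.93
leg dir in trough [-0.003 -1.     0.002] axis pt [   0.3 -249.    46.2] foot [   0.7 -106.5   46. ]
-200 655 x -29.1 30.1 ztop [18.7 21.5]
-160 28 x -29.1 29.6 ztop [16.6 17.5]
```

arm_command(
  delta_pos=[
    [0, 0.009, 0.024],
    [0, -0.03, 0.039],
    [0, -0.09, 0.062],
    [0, -0.15, 0.085],
    [0, -0.21, 0.108],
    [0, -0.27, 0.13],
    [0, -0.32, 0.15],
    [0, -0.355, 0.163],
    [0, -0.355, 0.163],
    [0, -0.355, 0.163],
  ],
  rotation=[
    [0, 0, 0],
    [0, 0, 0],
    [0, 0, 0],
    [0, 0, 0],
    [0, 0, 0],
    [0, 0, 0],
    [0, 0, 0],
    [0, 0, 0],
    [0, 0, 0],
    [0, 0, 0],
  ],
)

```text
clock: 12.68
tool_pos: [492.0, 218.6, 131.7]
tcp_rot: [-0.05, 0.994, 0.102, -0.005]
contact_force: [0.6, 1.2, -2.4]
gripper_width: 47.8
```

```bash
cat >> h.py <<'E'
def where():
    p=vision.get_image('wrist'); s=robot.sense(); print(np.round(s['tool_pos'],1),np.round(s['contact_force'],1),np.round(TR.T@s['contact_force'],1))
    c,u,_=legfit(p,s); Rt=rot(s['tcp_rot'])
    wu=TR.T@Rt.apply(u); a=TR.T@(np.array(s['tool_pos'])+Rt.apply([c[0],0,c[1]])-ORG)
    print('leg dir in trough',wu.round(3),'axis pt',a.round(1),'foot',(a-wu*142.5).round(1))
    print('downhill 1mm',(Rt.inv().apply(TR[:,1])/250).round(5),'lower 1mm',(Rt.inv().apply(-TR[:,2])/250).round(5))
    return p
E
python3 - <<'E'
from h import *
p=where(); save(p,'wrist5.png')
p=vision.get_image('scene'); save(p,'scene5.png')
E
```

```text
[492.1 218.5 131.7] [ 0.2  0.3 -3.7] [ 0.3  1.2 -3.5]
axis pt [-0.33  4.76] dir [-0.0043  0.9341 -0.3571] tilt deg 20.92 yaw deg -0.25 t range [-79.1  26.9] rms 1.03
leg dir in trough [-0.004 -1.     0.003] axis pt [  -0.  -152.2   38.9] foot [ 0.6 -9.7 38.5]
downhill 1mm [-0.      -0.00374  0.00142] lower 1mm [-0.       0.00142  0.00374]
```

arm_command(
  delta_pos=[
    [0, 0.002, 0.006],
    [0, 0.004, 0.011],
    [0, 0.004, 0.011],
  ],
  rotation=[
    [0, 0, 0],
    [0, 0, 0],
    [0, 0, 0],
  ],
)

```text
clock: 13.15
tool_pos: [492.0, 218.2, 128.7]
tcp_rot: [-0.05, 0.994, 0.102, -0.005]
contact_force: [0.2, -0.5, -2.8]
gripper_width: 48.3
```

```bash
python3 - <<'E'
from h import *
where()
E
```

```text
[492.  218.3 128.8] [ 0.2 -0.4 -2.1] [ 0.1  0.2 -2.2]
axis pt [-0.27  4.79] dir [-0.003   0.9344 -0.3563] tilt deg 20.87 yaw deg -0.17 t range [-79.7  39.1] rms 1.04
leg dir in trough [-0.002 -1.     0.002] axis pt [-1.000e-01 -1.516e+02  3.600e+01] foot [ 0.2 -9.1 35.7]
downhill 1mm [ 0.      -0.00374  0.00142] lower 1mm [-0.       0.00142  0.00374]
```

Not in contact yet; continue in 1 mm steps.

arm_command(
  delta_pos=[
    [0, 0.0014, 0.0037],
    [0, 0.0014, 0.0037],
  ],
  rotation=[
    [0, 0, 0],
    [0, 0, 0],
  ],
)

```text
clock: 13.45
tool_pos: [492.3, 218.3, 128.1]
tcp_rot: [-0.05, 0.993, 0.102, -0.005]
contact_force: [1.2, 0.5, 3.1]
gripper_width: 47.9
```

arm_command(
  delta_pos=[
    [0, 0.0014, 0.0037],
    [0, 0.0014, 0.0037],
  ],
  rotation=[
    [0, 0, 0],
    [0, 0, 0],
  ],
)

```text
clock: 13.7
tool_pos: [492.4, 218.3, 128.0]
tcp_rot: [-0.05, 0.993, 0.102, -0.005]
contact_force: [-5.1, -2.8, 20.8]
gripper_width: 48.0
```

arm_command(
  delta_pos=[
    [0, -0.0014, -0.0037],
    [0, -0.013, 0.001],
    [0, -0.0238, 0.0048],
    [0, -0.0238, 0.0048],
  ],
  rotation=[
    [0, 0, 0],
    [0, 0, 0],
    [0, 0, 0],
    [0, 0, 0],
  ],
)

```text
clock: 14.2
tool_pos: [491.2, 223.7, 126.6]
tcp_rot: [-0.05, 0.994, 0.102, -0.005]
contact_force: [0.7, -2.5, 8.3]
gripper_width: 47.8
```

arm_command(
  delta_pos=[
    [0, -0.0037, 0.0014],
    [0, -0.0037, 0.0014],
  ],
  rotation=[
    [0, 0, 0],
    [0, 0, 0],
  ],
)

```text
clock: 14.45
tool_pos: [491.1, 224.3, 126.4]
tcp_rot: [-0.05, 0.994, 0.102, -0.005]
contact_force: [-0.1, -5.7, 11.9]
gripper_width: 48.2
```

```bash
python3 - <<'E'
from h import *
where()
E
```

```text
[491.1 224.3 126.4] [-0.1 -5.  12.2] [-1.2 -7.9 10.5]
axis pt [-0.3   4.65] dir [-3.000e-04  9.366e-01 -3.505e-01] tilt deg 20.52 yaw deg -0.02 t range [-126.3   39.6] rms 0.86
leg dir in trough [-0.    -1.    -0.003] axis pt [   0.3 -145.2   35.4] foot [ 0.3 -2.7 35.9]
downhill 1mm [ 0.      -0.00374  0.00141] lower 1mm [-0.       0.00141  0.00374]
```

arm_command(
  delta_pos=[
    [0, -0.0037, 0.0014],
    [0, -0.0037, 0.0014],
  ],
  rotation=[
    [0, 0, 0],
    [0, 0, 0],
  ],
)

```text
clock: 14.75
tool_pos: [490.9, 225.2, 126.2]
tcp_rot: [-0.05, 0.994, 0.102, -0.005]
contact_force: [0.1, -5.7, 12.0]
gripper_width: 48.3
```

arm_command(
  delta_pos=[
    [0, -0.0037, 0.0014],
    [0, -0.0037, 0.0014],
  ],
  rotation=[
    [0, 0, 0],
    [0, 0, 0],
  ],
)

```text
clock: 15.0
tool_pos: [490.8, 226.1, 125.9]
tcp_rot: [-0.05, 0.994, 0.102, -0.005]
contact_force: [0.0, -5.4, 12.1]
gripper_width: 48.2
```

arm_command(
  delta_pos=[
    [0, -0.0037, 0.0014],
    [0, -0.0037, 0.0014],
  ],
  rotation=[
    [0, 0, 0],
    [0, 0, 0],
  ],
)

```text
clock: 15.25
tool_pos: [490.6, 227.0, 125.7]
tcp_rot: [-0.05, 0.994, 0.102, -0.005]
contact_force: [0.9, -6.1, 11.5]
gripper_width: 48.1
```

Still sliding freely at constant friction; continue.

arm_command(
  delta_pos=[
    [0, -0.0037, 0.0014],
    [0, -0.0037, 0.0014],
  ],
  rotation=[
    [0, 0, 0],
    [0, 0, 0],
  ],
)

```text
clock: 15.5
tool_pos: [490.3, 228.0, 125.4]
tcp_rot: [-0.05, 0.994, 0.102, -0.005]
contact_force: [1.1, -5.5, 12.3]
gripper_width: 47.4
```

arm_command(
  delta_pos=[
    [0, -0.0037, 0.0014],
    [0, -0.0037, 0.0014],
  ],
  rotation=[
    [0, 0, 0],
    [0, 0, 0],
  ],
)

```text
clock: 15.75
tool_pos: [490.2, 228.9, 125.1]
tcp_rot: [-0.05, 0.994, 0.102, -0.005]
contact_force: [-0.4, -5.5, 11.7]
gripper_width: 47.8
```

arm_command(
  delta_pos=[
    [0, -0.0037, 0.0014],
    [0, -0.0037, 0.0014],
  ],
  rotation=[
    [0, 0, 0],
    [0, 0, 0],
  ],
)

```text
clock: 16.0
tool_pos: [490.0, 229.8, 124.9]
tcp_rot: [-0.05, 0.994, 0.102, -0.005]
contact_force: [-1.2, -5.8, 12.7]
gripper_width: 47.9
```

```bash
python3 - <<'E'
from h import *
p=where(); save(p,'w6.png')
q=vision.get_image('scene'); save(q,'s6.png')
cv2.imwrite('pics/m6.png',np.hstack([cv2.resize(p['frame'][:240,160:480,::-1],(400,300)),cv2.resize(q['frame'][70:160,300:420,::-1],(400,300),interpolation=cv2.INTER_CUBIC)]))
E
```

```text
[489.9 229.7 124.9] [ 0.5 -6.7 13.4] [-0.8 -9.9 11.2]
axis pt [-0.24  4.61] dir [-2.000e-04  9.365e-01 -3.506e-01] tilt deg 20.52 yaw deg -0.01 t range [-129.5   39.8] rms 0.81
leg dir in trough [ 0.    -1.    -0.003] axis pt [   0.3 -139.4   35.4] foot [ 0.3  3.1 35.9]
downhill 1mm [ 0.      -0.00374  0.00141] lower 1mm [-0.       0.00141  0.00374]
```

View pics/m6.png

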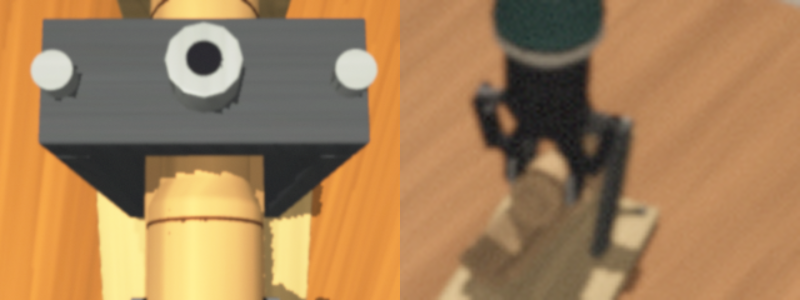

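Left: leg passes centred under the bridge (bush at (203,58)), with the foot hidden behind it. I measure the bridge in the same wrist cloud to find the true stop distance.

```bash
python3 - <<'E'
from h import *
p=vision.get_image('wrist'); w=(cloud(p).reshape(-1,3)-ORG)@TR
k=w[(abs(w[:,2]-87)<5)&(abs(w[:,0])<60)&(w[:,1]>-120)&(w[:,1]<0)]
print(len(k),np.percentile(k,[1,50,99],axis=0).round(1)); print('front edge',np.percentile(k[abs(k[:,0])<30][:,1],[1,99]).round(1))
print([(np.round(TR.T@(np.array(x['at'])-ORG),1),x['confidence']) for t in('stop','bridge') for x in place_of(t,p)[:1]])
k=w[(abs(w[:,0])<45)&(w[:,1]>-30)&(w[:,1]<40)&(w[:,2]>15)&(w[:,2]<65)]
if len(k): 
  h=np.histogram(k[:,1],bins=np.arange(-30,42,4)); print(h)
  print('z>48',np.percentile(k[k[:,2]>48],[2,50,98],axis=0).round(1))
E
```

```text
23247 [[-48.6 -82.1  83. ]
 [ -0.7 -66.6  87.3]
 [ 48.4 -42.6  91.8]]
front edge [-82.1 -42.6]
[(array([ -1.8, -61.2,  70.9]), 0.65)]
(array([  0,   2, 289, 515, 332,  98,  41,  23, 714,   0,   0,   0,   0,
         0,   0,   0,   0]), array([-30, -26, -22, -18, -14, -10,  -6,  -2,   2,   6,  10,  14,  18,
        22,  26,  30,  34,  38]))
z>48 [[-20.4 -21.3  49. ]
 [  0.2 -15.4  58.6]
 [ 20.8  -7.2  61.5]]
```

arm_command(
  delta_pos=[
    [0, -0.0037, 0.0014],
    [0, -0.0037, 0.0014],
  ],
  rotation=[
    [0, 0, 0],
    [0, 0, 0],
  ],
)

```text
clock: 16.5
tool_pos: [490.0, 229.8, 124.9]
tcp_rot: [-0.049, 0.994, 0.102, -0.005]
contact_force: [-2.5, -13.9, 21.5]
gripper_width: 48.0
```

arm_command(
  delta_pos=[
    [0, -0.0037, 0.0014],
    [0, -0.0037, 0.0014],
  ],
  rotation=[
    [0, 0, 0],
    [0, 0, 0],
  ],
)

```text
clock: 16.75
tool_pos: [490.0, 229.9, 124.8]
tcp_rot: [-0.048, 0.994, 0.101, -0.005]
contact_force: [-4.4, -22.1, 30.0]
gripper_width: 47.9
```

Force jump: foot is on the stop. Relieve the push, then release slowly.

arm_command(
  delta_pos=[
    [0, 0.006, -0.003],
    [0, 0.006, -0.004],
    [0, 0.006, -0.004],
  ],
  rotation=[
    [0, 0, 0],
    [0, 0, 0],
    [0, 0, 0],
  ],
)

```text
clock: 17.12
tool_pos: [490.0, 229.8, 125.0]
tcp_rot: [-0.049, 0.994, 0.102, -0.005]
contact_force: [2.7, -6.7, 6.5]
gripper_width: 48.1
```

arm_command(
  delta_pos=[
    [0, 0, 0],
    [0, 0, 0],
    [0, 0, 0],
    [0, 0, 0],
    [0, 0, 0],
    [0, 0, 0],
  ],
  rotation=[
    [0, 0, 0],
    [0, 0, 0],
    [0, 0, 0],
    [0, 0, 0],
    [0, 0, 0],
    [0, 0, 0],
  ],
  gripper=0.95,
)

```text
clock: 17.88
tool_pos: [489.4, 230.6, 124.8]
tcp_rot: [-0.05, 0.993, 0.102, -0.005]
contact_force: [0.3, -0.0, -0.0]
gripper_width: 81.4
```

```bash
python3 - <<'E'
from h import *
where()
E
```

```text
[489.4 230.6 124.9] [0.4 0.3 0.8] [ 0.4 -0.   0.8]
axis pt [0.07 4.84] dir [ 0.0019  0.9351 -0.3545] tilt deg 20.76 yaw deg 0.11 t range [-130.4   28.1] rms 0.81
leg dir in trough [ 0.003 -1.    -0.   ] axis pt [   0.2 -138.4   35.4] foot [-0.1  4.1 35.4]
downhill 1mm [ 0.      -0.00374  0.00142] lower 1mm [-0.       0.00142  0.00374]
```

arm_command(
  delta_pos=[
    [0, 0, -0.05],
    [0, 0, -0.13],
    [0, 0, -0.25],
    [0, 0, -0.4],
    [0, 0, -0.55],
    [0, 0, -0.55],
    [0, 0, -0.55],
  ],
  rotation=[
    [0, 0, 0],
    [0, 0, 0],
    [0, 0, 0],
    [0, 0, 0],
    [0, 0, 0],
    [0, 0, 0],
    [0, 0, 0],
  ],
)

```text
clock: 18.8
tool_pos: [492.1, 216.9, 261.6]
tcp_rot: [-0.05, 0.994, 0.102, -0.005]
contact_force: [0.2, -0.5, -0.4]
gripper_width: 81.1
```

```bash
python3 - <<'E'
from h import *
p=vision.get_image('wrist'); save(p,'w7.png'); w=(cloud(p).reshape(-1,3)-ORG)@TR
k=w[(abs(w[:,2]-87)<4)&(abs(w[:,0])<30)&(w[:,1]>-120)&(w[:,1]<0)]; print('bridge y',np.percentile(k[:,1],[1,99]).round(1))
# leg top ridge: body end (s=170), spigot end, heights
q=w[(abs(w[:,0])<6)&(w[:,1]<-88)&(w[:,1]>-230)&(w[:,2]>40)]
for y in range(-230,-88,10):
    j=q[(q[:,1]>=y)&(q[:,1]<y+10)]
    if len(j)>5: print(y,len(j),np.median(j[:,2]).round(1))
b=q[q[:,2]>56]; print('body end y',np.percentile(b[:,1],[.5,1]).round(1),'spigot end',np.percentile(q[(q[:,2]>45)&(q[:,2]<53)][:,1],[.5,1,5]).round(1))
for y0,y1 in((-168,-150),(-120,-100)):
    j=w[(w[:,1]>y0)&(w[:,1]<y1)&(w[:,2]>42)&(abs(w[:,0])<26)]
    f=least_squares(lambda c:np.hypot(j[:,0]-c[0],j[:,2]-c[1])-25,[0,35],loss='soft_l1').x; print('axis x,z',y0,f.round(1))
t=vision.get_image('top')
print([(n,[np.round(x['at']).tolist() for x in place_of(n,t)[:1]]) for n in('short_foot','bowl','screwdriver','tin')])
E
```

```text
bridge y [-82.3 -43. ]
-210 3075 245.6
-190 117 49.0
-180 139 48.9
-170 141 59.8
-160 142 60.3
-150 140 60.1
-140 136 60.2
-130 138 60.0
-120 143 60.2
-110 138 60.3
-100 130 60.1
-90 23 58.7
body end y [-209.4 -209.3] spigot end [-188.3 -188.2 -187.3]
axis x,z -168 [ 0.4 35.4]
axis x,z -120 [ 0.3 35.4]
[('short_foot', []), ('bowl', [[727.0, -338.0, 3.0]]), ('screwdriver', [[657.0, -92.0, -1.0]]), ('tin', [[741.0, 184.0, 2.0]])]
```

View pics/w7.png

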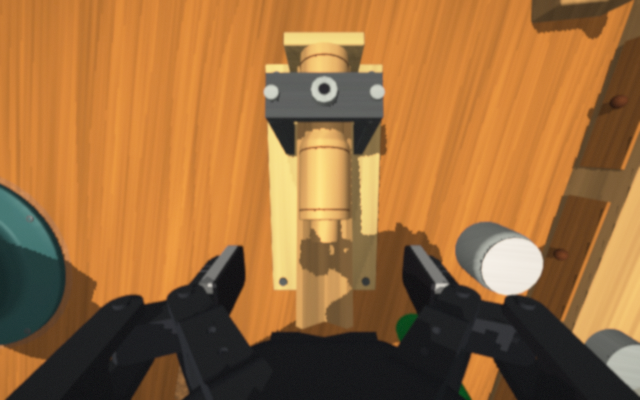

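The leg lies in the V at (325,180), spigot uphill, foot against the stop plate at (323,45). The gripper is clear.

```bash
python3 -c "
from h import *
print(job.sign_off())"
```

```text
the job is handed in; nothing more can be done
None
```

I loaded the leg into the jig and handed the job in at about 19 s of the 48 s allowed. It lies in the V-trough with its spigot uphill and its foot against the end stop, released. The hand-in gave no verdict.

**What I did:** I gripped the pale full-height leg near its top, lifted it, and tilted it 75° over the trough. I then carried it under the bridge just above the V, lowered it until it touched, and pushed it down until the wrist force jumped to about 30 N. I eased the push off before opening the fingers and backing away.

**Last checks:**
- **Seating:** the leg's axis is at x = 0.3–0.4 mm and z = 35.4 mm in the trough frame, with almost no angle error. The last image shows the gripper clear of it.
- **Foot position:** the foot itself is half hidden by the bridge. From the spigot tip, measured against the bridge, I put it within about 1 mm of the stop, which agrees with the force jump.
- **Other things:** the bowl, screwdriver and tin are where they started, within measurement error. The last top image gave no reading for the short foot. I did not re-measure the finial, sanding block or glue, though the arm never went near them while low.

**One disagreement:** my first estimate of where the trough sits along its slope was about 2.5 mm off, as the close view of the bridge showed. I therefore found the stop by force.

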